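# Make up the polishing kit and the setting kit

### The arm

A 6-joint arm with a two-finger parallel gripper is mounted at the origin on a cart in front of the work surface, level with it; the furniture and walls round the work are solid. World frame = base frame: x ahead of the robot, y to its left, z up, the work surface at z = 0. Lengths are in mm, angles in rad, forces in N, time in s.
With the tool pointing down it reaches from about 350 to 975 mm from the base axis. Payload 7.1 kg.
Tool frame: the origin (TCP) lies on the front face of the gripper's body, between the roots of the fingers; the fingertips stand 80 mm ahead of it and the grasp point (between the pads) lies 61 mm ahead of it (env.tips_ahead is the distance from the TCP to the fingertips, in mm); z points along the fingers, y is the line along which they close (so a half turn about z gives the same grasp; the last joint's range is limited). The gripper opens to 88 mm and grips with 3 to 60 N. Pads are 20 mm wide; open, the fingers measure 115 mm over their backs; the gripper's body (75 mm by 178 mm) begins 61 mm behind the grasp point.
Start: joints at [-1.121, 0.423, 1.63, -0, 1.089, -0.019], TCP at [282.399, -557.545, 302.675] pointing down, gripper open.
Joint ranges: [-3, 3], [-0.9, 2.11], [0.09, 2.58], [-1.31, 4.45], [0.11, 2.69], [-2.54, 2.54]. Speed limits (rad/s): [2.39, 2.39, 3.01, 3.14, 3.14, 3.14].

### API

Orientations are given as a unit quaternion [x, y, z, w].
In Python, from station import env, set_gripper, viewer, workorder gives the robot as it stands. Calls block until the motion is done:
- env.reach(position, orientation): joint-space move of the TCP to a pose.
- env.move_l(position, rot=None, rate=150, f_stop=None): straight line of the TCP; rot=None keeps the orientation; rate is the mean speed in mm/s. With f_stop (N) it stops when the force on the tool has changed by that much, and returns True; else False.
- env.move_joints(angles): joint-space move.
- set_gripper(opening): finger opening in mm; the grip force is fixed at half the most; returns when the fingers have stopped.
- env.hold(seconds).
- env.ik(position, orientation): joint angles nearest the present ones, or None.
- env.read_state(): the state.
- viewer.camera(name): name is "scene" or "top"; returns the picture (480x640x3 uint8, blue, green, red); there is no depth.
- viewer.camera_params(name): a dict with "fx", "fy", "cx", "cy" (pixels), "pose" (4x4, takes a point from camera to world coordinates). Camera axes: x right, y up, looking along -z (the intrinsics and any distortion apply to the point x, -y, -z); pixel columns grow to the right and rows downward; lengths in mm; the calibration is good to about 2 mm. A picture is of the moment at which its call begins. camera_params takes no time and is no camera call.
A pose or a line that the arm cannot do raises env.IKError and nothing moves.
- workorder.sign_off(): hands the job in; it is judged then, once.
The state is a dict: "time_s": time; "qpos": joint angles; "dq": joint speeds; "tau": joint torques, N m; "tool_pos": TCP position; "orientation": TCP orientation; "force": force on the tool from outside, world axes, zero at the start; "wrist_torque": the same for the moment, N m; "width": finger opening in mm; "grip_force": force on a finger pad.
Only numpy, scipy, OpenCV 4.12 (cv2) and the standard library are available. Lean on these libraries where they do the work, as an engineer would, in place of code of your own. Each camera call takes 0.05 s, during which the arm holds its last target. There are 200 camera calls.

### The job

Make up the two kits from the stock on the table: the polishing kit is the round tin with the green lid and the wooden sanding block in the red tray, the setting kit is the orange wax pot and the small steel block in the blue tray. In each tray the round container goes in the round recess and the block lengthwise in the oblong one, all lying flat on the recess floors; keep the open wax pot upright throughout, and leave the flux pot and the roll of tape where they are.

Things in the scene. Friction and masses are not known exactly. Their poses are not given: they have to be found in the camera images.
- red_tray: Red kit tray for polishing, a fixed red slab 210 x 104 x 10 mm with a low steel loop at each end (to 117 mm from the middle). Origin: centre of its underside, on the table; x along its length, z up. Two recesses 5 mm deep in its top, lined black (floor 5 mm above the underside): a round one 82 mm across, centred at x = -52 mm, y = 0, for the tin; an oblong one 88 mm along x by 52 mm along y, centred at x = +54 mm, y = 0, for the sanding block.
- blue_tray: Blue kit tray for stone setting, a fixed blue slab 210 x 104 x 10 mm with a low steel loop at each end (to 117 mm from the middle). Origin: centre of its underside, on the table; x along its length, z up. Two recesses 5 mm deep in its top, lined black (floor 5 mm above the underside): a round one 76 mm across, centred at x = +52 mm, y = 0, for the wax pot; an oblong one 88 mm along x by 52 mm along y, centred at x = -46 mm, y = 0, for the steel block.
- polish_tin: Flat round white tin of polishing compound with a dark green lid, 58 mm across, 23 mm high; grasp across the lid. Origin: centre of its underside, z up.
- sanding_block: Light wooden sanding block, 60 mm (its x) by 29 mm (its y) by 18 mm high. Origin: centre of its underside, z up.
- wax_pot: Shallow round pot with orange sides and all white on top (from above a plain white disc), 52 mm across, 23 mm high; grasp across the rim. Origin: centre of its underside, z up.
- bench_block: Small dark steel block, 26 mm (its x) by 62 mm (its y, the long way) by 16 mm high. Origin: centre of its underside, z up.
- flux_pot: Small open round pot, white with a blue band, yellow inside, 39 mm across, 22 mm high; belongs to neither kit and stays where it is. Origin: centre of its underside, z up.
- tape_roll: Roll of tan masking tape lying flat, 64 mm across, 18 mm high; belongs to neither kit and stays where it is. Origin: centre of its underside, z up. (A thin black post rises from the right edge of the table, about 0.59 m ahead and 0.34 m to the right of the robot base, some 0.9 m tall: draw the arm in when swinging past it.)
Mind the look-alikes: they are no part of the job. What is shaped like the wax_pot but pink or turquoise is not meant.

How it is judged:
By the outcome, as a careful person would: the job done as asked, in the order asked, and still so for the second after the job is handed in, with the robot touching nothing.
It also fails if it takes over 99 s, if anything falls off the work surface, if the arm or the gripper's body presses on something with over 40 N, if the wrist force passes 120 N, or if a joint passes its speed limit or range.

## Working session

There is one attempt and no reset: what is moved stays moved. The work goes in short steps, each a Python script; the robot and the scene stay as the last script left them, time stands still between calls to the robot, and variables do not carry over. Pictures are saved under pics/ and viewed, at most 14 in all, crops included, and the job is handed in when it is done.

```bash
ls; mkdir -p pics; python3 - <<'E'
from station import env, set_gripper, viewer, workorder
import cv2,numpy as np
for n in("top","scene"):
    cv2.imwrite(f"pics/{n}0.png",viewer.camera(n)); p=viewer.camera_params(n); print(n,p)
s=env.read_state();print(s["time_s"],s["orientation"],s["width"])
E
```

```text
pics
top {'fx': 475.11752870196443, 'fy': 475.11752870196443, 'cx': 323.0906943165073, 'cy': 232.70987675245667, 'pose': array([[-5.10276428e-03,  9.88236923e-01, -1.52845496e-01,
         4.58179046e+02],
       [-9.99893018e-01, -7.13762397e-03, -1.27674366e-02,
         6.85912686e+01],
       [-1.37082059e-02,  1.52763995e-01,  9.88167621e-01,
         9.98011749e+02],
       [ 0.00000000e+00,  0.00000000e+00,  0.00000000e+00,
         1.00000000e+00]])}
scene {'fx': 510.6275357520891, 'fy': 510.6275357520891, 'cx': 315.84813824481205, 'cy': 240.55373179188356, 'pose': array([[-7.47930362e-01,  3.40706430e-01, -5.69665957e-01,
         1.34399203e+02],
       [-6.63674799e-01, -3.68767267e-01,  6.50804474e-01,
         6.38622334e+02],
       [ 1.16591107e-02,  8.64829366e-01,  5.01930506e-01,
         4.62068298e+02],
       [ 0.00000000e+00,  0.00000000e+00,  0.00000000e+00,
         1.00000000e+00]])}
0.1 [ 9.72648550e-01  2.32280706e-01 -1.50771171e-04 -6.69842078e-04] 87.67581435969497
```

View pics/top0.png

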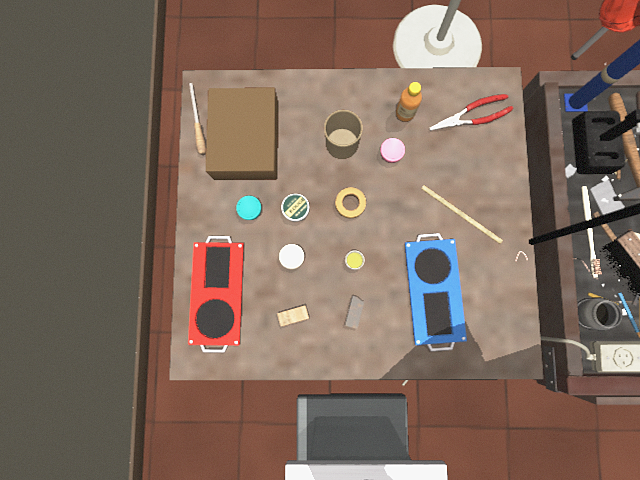

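View pics/scene0.png

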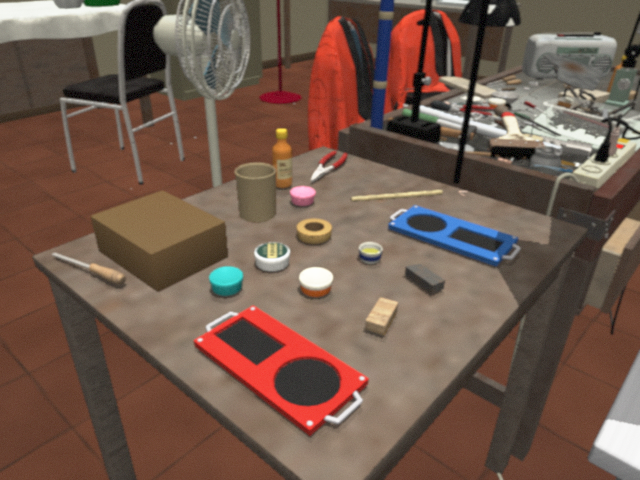

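The top view shows:
- **Tin:** green-lidded, at (295,207).
- **Pots:** plain white disc at (291,256), with orange sides in the scene view at (316,282). The turquoise one at (249,208) and the pink one at (392,150) are look-alikes.
- **Flux pot and tape:** at (355,260) and (350,202). Both stay put.
- **Blocks:** wooden at (293,315), steel at (354,311).
- **Trays:** red at (216,293), blue at (435,291).

I'll measure positions and take one enlarged crop to confirm the candidates.

```bash
cat > h.py <<'E'
from station import env, set_gripper, viewer, workorder
import cv2, numpy as np
from scipy.spatial.transform import Rotation as R
def ray(n,uv,z):
    p=viewer.camera_params(n); T=p["pose"]
    d=T[:3,:3]@np.array([(uv[0]-p["cx"])/p["fx"],-(uv[1]-p["cy"])/p["fy"],-1])
    return (T[:3,3]+d*(z-T[2,3])/d[2])[:2]
def contour(mask,box):
    m=np.zeros_like(mask); x0,y0,x1,y1=box; m[y0:y1,x0:x1]=mask[y0:y1,x0:x1]
    c,_=cv2.findContours(m,cv2.RETR_EXTERNAL,cv2.CHAIN_APPROX_NONE)
    return max(c,key=cv2.contourArea)[:,0].astype(float)
def planar(n,c,z): return np.array([ray(n,p,z) for p in c],np.float32)
def rect(P):
    """centre, long, short, angle of the long axis (rad, mod pi)"""
    b=cv2.boxPoints(cv2.minAreaRect(P)); e=[b[1]-b[0],b[2]-b[1]]
    L=[np.linalg.norm(v) for v in e]; i=int(np.argmax(L)); a=np.arctan2(e[i][1],e[i][0])
    a=(a+np.pi/2)%np.pi-np.pi/2
    return b.mean(0).round(1),round(max(L),1),round(min(L),1),round(float(a),3)
E
python3 - <<'E'
from h import *
im=cv2.imread("pics/top0.png"); sc=cv2.imread("pics/scene0.png")
hsv=cv2.cvtColor(im,cv2.COLOR_BGR2HSV); H,S,V=cv2.split(hsv)
u=lambda m:(m*255).astype(np.uint8)
lab=cv2.cvtColor(im,cv2.COLOR_BGR2LAB).astype(float)
def diff(box,t):  # differs from local table colour
    x0,y0,x1,y1=box; p=lab[y0:y1,x0:x1]; bg=np.median(p.reshape(-1,3),axis=0)
    m=np.zeros(im.shape[:2],np.uint8); m[y0:y1,x0:x1]=255*(np.linalg.norm(p-bg,axis=2)>t); return m
red=u(((H<8)|(H>172))&(S>190)&(V>150)); blue=u((H>100)&(H<120)&(S>150))
for n,m,b in(("red",red,(180,225,255,360)),("blue",blue,(395,225,480,360))):
    print(n,rect(planar("top",contour(m,b),10)))
    dark=u(V<60)
    x0,y0,x1,y1=b; ym=292
    for q in((x0+12,240,x1-12,291),(x0+12,291,x1-12,345)):
        P=planar("top",contour(dark,q),5); print("  recess",rect(P),cv2.minEnclosingCircle(P))
for n,b,z,t in(("tin",(270,185,320,230),20,25),("wax",(268,235,315,278),23,40)):
    P=planar("top",contour(diff(b,t),b),z); print(n,cv2.minEnclosingCircle(P),rect(P))
for n,b,z in(("wood",(265,295,320,335),18),("steel",(335,285,375,340),16)):
    for t in(14,20,28): print(n,rect(planar("top",contour(diff(b,t),b),z)))
a=cv2.resize(im[180:340,225:385],(480,480),interpolation=cv2.INTER_CUBIC)
c=cv2.resize(sc[230:340,200:310+0],(300,300)); d=cv2.resize(sc[230:340,290:400],(300,300))
o=np.zeros((600,780,3),np.uint8); o[:480,:480]=a; o[:300,480:]=c; o[300:,480:]=d
cv2.imwrite("pics/crop.png",o)
E
```

```text
red (array([400. , 255.1], dtype=float32), np.float32(33.9), np.float32(2.0), 0.022)Traceback (most recent call last):
  File "<stdin>", line 15, in <module>
  File "h.py", line 11, in contour
    return max(c,key=cv2.contourArea)[:,0].astype(float)
           ~~~^^^^^^^^^^^^^^^^^^^^^^^
ValueError: max() iterable argument is empty
```

```bash
python3 - <<'E'
import cv2
im=cv2.imread("pics/top0.png");h=cv2.cvtColor(im,cv2.COLOR_BGR2HSV)
for u,v in((215,320),(218,268),(238,290),(235,250),(433,265),(450,290),(437,312),(295,207),(291,256),(293,315),(354,311),(325,300)): print((u,v),im[v,u],h[v,u])
E
```

```text
(215, 320) [70 70 76] [ 0 20 76]
(218, 268) [67 73 76] [20 30 76]
(238, 290) [ 80  94 247] [  3 172 247]
(235, 250) [ 78  90 247] [  2 174 247]
(433, 265) [66 70 75] [13 31 75]
(450, 290) [244 177 100] [104 151 244]
(437, 312) [70 74 75] [24 17 75]
(295, 207) [126 173 180] [ 26  77 180]
(291, 256) [247 247 247] [  0   0 247]
(293, 315) [193 231 244] [ 22  53 244]
(354, 311) [163 172 182] [ 14  27 182]
(325, 300) [121 137 160] [ 12  62 160]
```

```bash
cat > meas.py <<'E'
from h import *
im=cv2.imread("pics/top0.png"); sc=cv2.imread("pics/scene0.png")
hsv=cv2.cvtColor(im,cv2.COLOR_BGR2HSV); H,S,V=cv2.split(hsv)
u=lambda m:(m*255).astype(np.uint8)
lab=cv2.cvtColor(im,cv2.COLOR_BGR2LAB).astype(float)
def diff(box,t):  # differs from local table colour
    x0,y0,x1,y1=box; p=lab[y0:y1,x0:x1]; bg=np.median(np.vstack([p[0],p[-1],p[:,0],p[:,-1]]),axis=0)
    m=np.zeros(im.shape[:2],np.uint8); m[y0:y1,x0:x1]=255*(np.linalg.norm(p-bg,axis=2)>t); return m
red=u(((H<8)|(H>172))&(S>130)); blue=u((H>95)&(H<120)&(S>110))
for n,m,b in(("red",red,(180,225,255,360)),("blue",blue,(395,225,480,360))):
    print(n,rect(planar("top",contour(m,b),10)))
    dark=u((V<100)&(S<110))
    x0,y0,x1,y1=b
    for q in((x0+12,245,x1-12,289),(x0+12,291,x1-12,340)):
        P=planar("top",contour(dark,q),10); c=cv2.minEnclosingCircle(P);print("  recess",rect(P),np.round(c[0],1),round(c[1]*2,1))
for n,b,z,t in(("tin",(270,185,320,230),20,25),("wax",(268,235,315,278),23,40)):
    P=planar("top",contour(diff(b,t),b),z); c=cv2.minEnclosingCircle(P); print(n,np.round(c[0],1),round(c[1]*2,1),rect(P))
for n,b,z in(("wood",(265,295,320,335),18),("steel",(335,285,375,340),16)):
    for t in(12,18,26): print(n,rect(planar("top",contour(diff(b,t),b),z)))
a=cv2.resize(im[180:340,225:385],(480,480),interpolation=cv2.INTER_CUBIC)
c=cv2.resize(sc[230:340,200:310+0],(300,300)); d=cv2.resize(sc[230:340,290:400],(300,300))
o=np.zeros((600,780,3),np.uint8); o[:480,:480]=a; o[:300,480:]=c; o[300:,480:]=d
cv2.imwrite("pics/crop.png",o)
E
python3 meas.py
```

```text
red (array([486.9, 304.4], dtype=float32), np.float32(211.9), np.float32(106.5), -0.018)
  recess (array([541.5, 302.8], dtype=float32), np.float32(81.5), np.float32(47.9), -0.007) [541.4 302.1] 93.2
  recess (array([434.6, 305.1], dtype=float32), np.float32(76.1), np.float32(74.8), 1.566) [435.2 304.9] 78.0
blue (array([ 488.7, -147.9], dtype=float32), np.float32(210.0), np.float32(105.6), 0.068)
  recess (array([ 539.7, -144.4], dtype=float32), np.float32(71.0), np.float32(70.4), -0.035) [ 540.3 -144.2] 72.9
  recess (array([ 442.5, -150.9], dtype=float32), np.float32(84.4), np.float32(49.4), 0.073) [ 442.7 -151.7] 94.3
tin [663.5 136.8] 71.8 (array([665. , 139.8], dtype=float32), np.float32(63.1), np.float32(60.4), 0.941)
wax [561.8 146.3] 54.4 (array([560.9, 146.7], dtype=float32), np.float32(51.7), np.float32(49.8), -1.57)
wood (array([439.9, 144.1], dtype=float32), np.float32(65.5), np.float32(34.9), -1.287)
wood (array([439.9, 144.1], dtype=float32), np.float32(65.7), np.float32(34.6), -1.3)
wood (array([440.1, 144. ], dtype=float32), np.float32(64.6), np.float32(33.4), -1.287)
steel (array([443. ,  18.9], dtype=float32), np.float32(69.5), np.float32(48.7), -0.54)
steel (array([446.9,  21.1], dtype=float32), np.float32(69.5), np.float32(29.4), -0.243)
steel (array([470.8,  20.6], dtype=float32), np.float32(34.7), np.float32(20.6), -1.064)
```

View pics/crop.png

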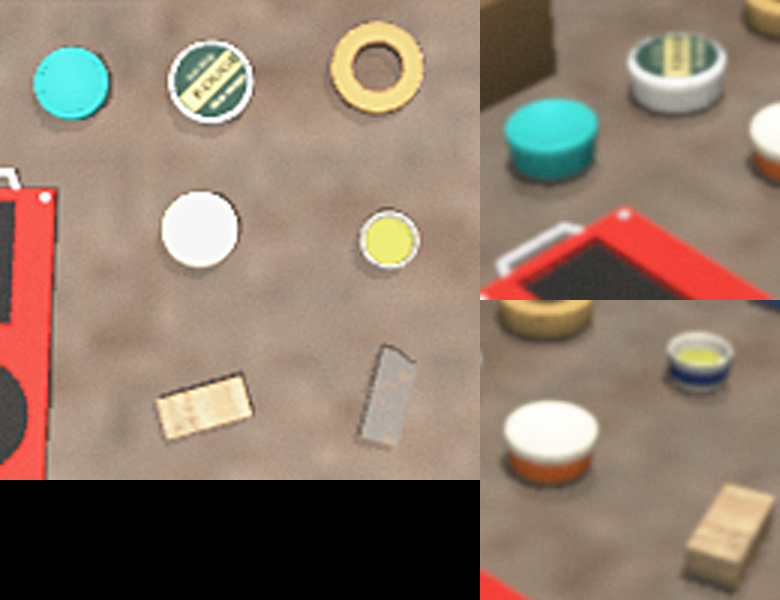

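The crop confirms the targets. The white-topped pot with orange sides at (291,256) is the wax pot, unlike turquoise (249,208) and pink (392,150). The tin with the green label is at (295,207), and the steel block's corners put its centre at about (354.3,311.7). Measured sizes match those given. I'll start with the tin.

```bash
cat >> h.py <<'E'
UP=230
def rots(a):
    for k in(0,np.pi):
        c,s=np.cos(a+k),np.sin(a+k)
        yield R.from_matrix(np.array([[-s,c,0],[c,s,0],[0,0,-1]])).as_quat()
def best(xy,a,symmetric=True):
    """quaternion whose last joint is nearest mid range"""
    o=[]
    for q in rots(a):
        j=env.ik([*xy,UP],q)
        if j is not None and env.ik([*xy,86],q) is not None: o.append((abs(j[5]),q))
    return min(o,key=lambda t:t[0])[1]
def over(xy,a):
    q=best(xy,a); env.reach([*xy,UP],q); return q
def pick(xy,a,width,tip=7,opening=80):
    set_gripper(opening); over(xy,a)
    hit=env.move_l([*xy,80+tip],rate=150,f_stop=15)
    w=set_gripper(max(width-12,0)); s=env.read_state()
    print("pick hit",hit,"width",round(s["width"],1),"grip",round(s["grip_force"],1))
    env.move_l([*xy,UP],rate=150); s=env.read_state(); print("lifted",round(s["width"],1),"t",round(s["time_s"],1))
def place(xy,a,width,tip=7,floor=5):
    over(xy,a); env.move_l([*xy,120],rate=150)
    hit=env.move_l([*xy,80+tip+floor+0.5],rate=50,f_stop=15)
    s=env.read_state(); print("place hit",hit,"w",round(s["width"],1),"z",round(s["tool_pos"][2],1))
    set_gripper(min(width+18,86)); env.move_l([*xy,UP],rate=150); print("t",round(env.read_state()["time_s"],1))
E
python3 - <<'E'
from h import *
print(ray("top",(295.3,207.4),23),ray("top",(291.7,256.3),23),ray("top",(354.3,311.7),16), ray("top",(353.7,295),16),ray("top",(345.2,326),16))
s=env.read_state()
env.reach([190,-372,300],s["orientation"])
xy=ray("top",(295.3,207.4),23)
j=np.array(env.read_state()["qpos"]); j[0]=np.arctan2(xy[1],xy[0]); env.move_joints(j)
pick(xy,-0.785,58)
cv2.imwrite("pics/t1.png",viewer.camera("scene"))
E
```

```text
[663.08110948 139.15931934] [560.21875847 146.19659422] [446.76825936  18.5196301 ] [480.51761432  19.23701654] [418.24130489  37.39932337]
pick hit False width 57.7 grip 30.0
lifted 57.2 t 6.9
```

```bash
python3 - <<'E'
from h import *
place((435,305.2),np.pi/2-.018,58)
pick((440,144),-1.29+np.pi/2,29,opening=60)
place((541,303.4),np.pi/2-.018,29)
j=np.array(env.read_state()["qpos"]); 
pick((560.5,146.4),np.pi/2,52)
cv2.imwrite("pics/s2.png",viewer.camera("scene")); 
E
```

```text
place hit True w 57.8 z 92.0
t 11.7
pick hit False width 28.1 grip 30.0
lifted 28.4 t 15.9
place hit True w 28.3 z 92.1
t 19.9
pick hit False width 50.4 grip 30.0
lifted 50.9 t 24.1
```

View pics/s2.png

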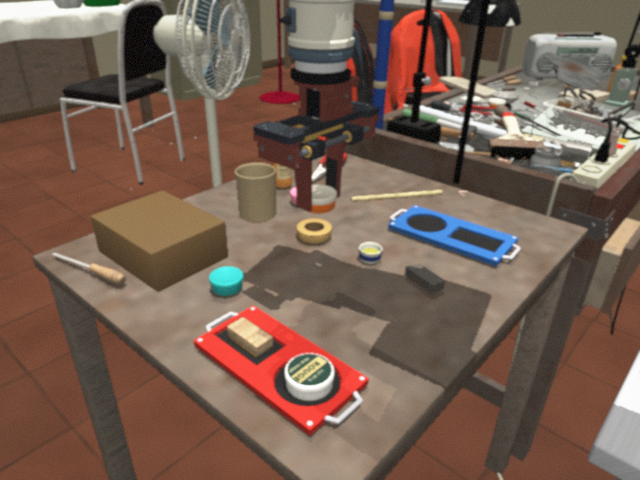

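The tin (309,375) and wooden block (250,336) both lie flat inside the red tray's recesses. The wax pot hangs level in the gripper at (318,199). Next are the wax pot placing and the steel block.

```bash
python3 - <<'E'
from h import *
place((540.6,-144.4),np.pi/2+.068,52)
pick((446.8,19.5),-.26+np.pi/2,26,tip=6,opening=60)
place((442.8,-151),np.pi/2+.068,26,tip=6)
p=np.array(env.read_state()["qpos"]); env.reach([400,100,350],env.read_state()["orientation"])
env.reach([370,60,300],env.read_state()["orientation"])
cv2.imwrite("pics/s3.png",viewer.camera("scene")); t=viewer.camera("top"); cv2.imwrite("pics/t3.png",t)
E
```

```text
place hit False w 50.9 z 92.1
t 29.5
pick hit False width 25.6 grip 30.0
lifted 25.7 t 34.9
place hit True w 26.1 z 91.1
t 40.0
```

View pics/s3.png

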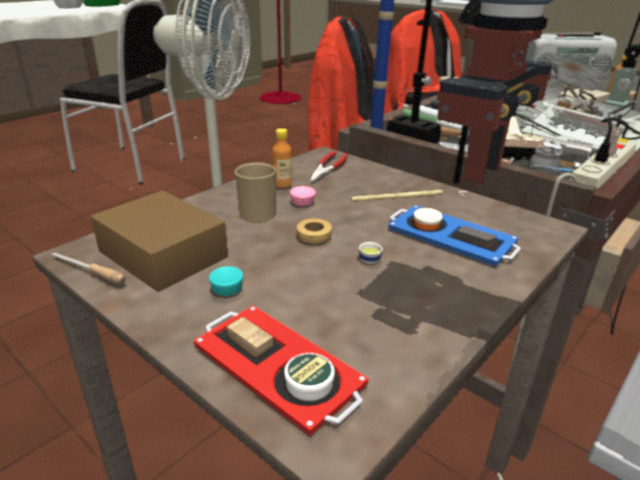

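View pics/t3.png

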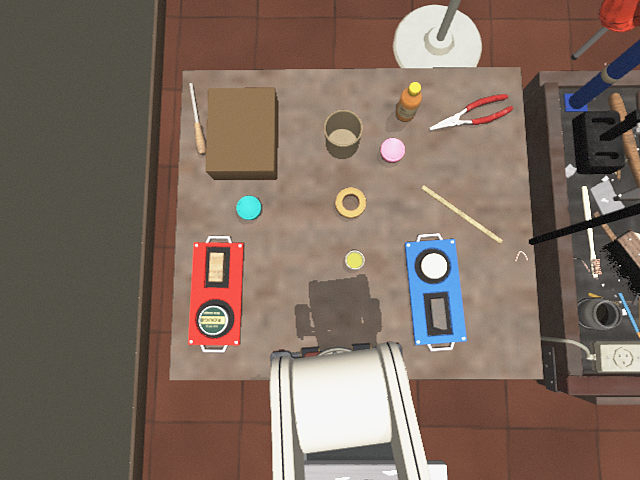

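All four are flat inside their recesses: tin (213,319), wooden block (216,267), wax pot (434,266) and steel block (438,315). The flux pot (355,260) and tape (350,202) haven't moved, and the arm is clear.

```bash
python3 -c "
from station import workorder
print(workorder.sign_off())"
```

```text
the job is handed in; nothing more can be done
None
```

Both kits are made up and handed in after about 42 s of the 99 s allowed; the final pictures show every item flat in its recess, the wax pot upright, and the flux pot and tape where they were.

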